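# Set the photometer's filter slide to the third click and take a reading

## Robot

A 6-joint arm with a two-finger parallel gripper is mounted at the origin on a cart in front of the work surface, level with it; the furniture and walls round the work are solid. World frame = base frame: x ahead of the robot, y to its left, z up, the work surface at z = 0. Lengths are in m, angles in rad, forces in N, time in s.
With the tool pointing down it reaches from about 0.35 to 0.775 m from the base axis. Payload 7.3 kg.
Tool frame: the origin (TCP) lies between the finger pads; the fingertips stand 17 mm ahead of it and the grasp point (between the pads) lies 2 mm behind it; z points along the fingers, y is the direction in which the jaws open and shut (so a half turn about z gives the same grasp; the last joint's range is limited). The gripper opens to 92 mm and grips with 3 to 60 N. Pads are 19 mm wide; open, the fingers measure 130 mm over their backs; the gripper's body (75 mm by 190 mm) begins 47 mm behind the grasp point.
Start: joints at [-1.453, 0.342, 1.524, -0, 1.275, -0.146], TCP at [0.137, -0.507, 0.244] pointing down, gripper open.
Joint ranges: [-2.53, 2.53], [-0.77, 2.02], [0.04, 2.7], [-1, 4.14], [0.28, 2.66], [-3.11, 3.11]. Speed limits (rad/s): [2.57, 2.57, 3.14, 3.14, 3.14, 3.14].

## Interface

Orientations are given as [roll, pitch, yaw] about the fixed x, y, z axes, in that order (R = Rz(yaw) Ry(pitch) Rx(roll)).
In Python, from cell import sensors, vision, hand_in gives the robot as it stands.
- The arm moves only by the tool step_arm, never from a script. Its argument "series" is a list of rows, each a list of 5 numbers: the opening, from 0 (shut) to 1 (fully open), then the shift along the world's x, y, z each as a share of 25 mm, from -1 to 1, then the turn about the world's z as a share of 0.08 rad, from -1 to 1. A call has 1 to 12 rows; each row shifts and turns the commanded pose from where the row before left it; what a row does not reach is not made up. A row lasts 1/10 s, in which the tool goes at most 50 mm and 8.59 degrees, less where a joint would pass 70% of its speed; a pose out of reach is approached as far as the arm can. A call with a number of a shift or a turn outside -1 to 1 is refused whole. A call with a gripper value outside its range is refused whole. The fingers move at their own pace and stop on an object; "squeeze" is the grip in N (left out, the last holds). Time passes only in rows, so rows that do not move let the fingers close. It gives the time, the measured TCP pose, the force and the opening at its end, in the units of the state.
- sensors.observe(): the state, without advancing time (a new reading comes with each control period).
- vision.read_camera(name): name is "side" or "top" or "wrist"; returns a dict with "pixels" (384x512x3 uint8, blue, green, red), "range_z" (384x512 float32, m along the optical axis (not along the pixel's ray), 0 where there is no reading), "camera_matrix" (3x3 intrinsics, pixels), "pose" (4x4, takes a point from camera to world coordinates). Camera axes: x right, y down, z forward; pixel columns grow to the right and rows downward; lengths in m; the calibration is good to about 2 mm. A picture is of the moment at which its call begins.
- hand_in(): hands the job in, once; it reports no verdict.
The state is a dict: "time": time; "qpos": joint angles; "qvel": joint speeds; "joint_efforts": joint torques, N m; "tool_pos": TCP position; "tool_rot": TCP orientation; "contact_force": force on the tool from outside, world axes, zero at the start; "torque": the same for the moment, N m; "opening": finger opening in m.
Only numpy, scipy, OpenCV 4.12 (cv2) and the standard library are available. Lean on these libraries where they do the work, as an engineer would, in place of code of your own. Each camera call takes 0.05 s, during which the arm holds its last target.

## Task

Take a reading through the amber filter of the photometer, with fingertip pushes only: press the lid of the cell compartment fully shut, push the parked filter slide to the right by the rubber face of its orange tab until it has clicked into its third place, and then press the green measure key right down and let it come up again. Do not run past the third click (the next place is open and would flood the detector) and do not press the key before the lid and the slide are set. Pinch neither tab nor lid, and leave the bottle, flask, beaker and carton where they stand.

Things in the scene. Friction and masses are not known exactly. Their poses are not given: they have to be found in the camera images.
- photometer: bench photometer, off-white box 150 mm deep (x), 210 mm wide (y), deck 50 mm above the bench, fixed. Origin: centre of its underside; x from front to back, y to its left, z up. In mm: filter bar along y at x -18, top z 59; black optical head x -34 to 74, y -27 to 27, top z 78; detent block x 6 to 28, y 36, top z 63. Dots at x -43 (grey, blue, green, amber, white ring) mark the tab's places
- tab_face (a point): centre of the black ribbed rubber face of the slide's upright orange tab; it looks to the photometer's left (+y) and is to be pushed. 79 mm above the bench. The tab is 22 mm wide (photometer's x), 12 mm thick with its rubber, and stands from 59 mm (bar top) to 95 mm above the bench; the bar runs on 21 mm beyond the face. Parked, it is 106 mm left of the photometer's middle
- filter_slide (a joint): travel of the slide (m): 0 = parked at its left stop (the start); grows as the tab goes to the photometer's right (-y). A spring roller clicks every 18 mm: first 0.018 (blue), second 0.036 (green), third 0.054 (amber), last 0.072 (open, right stop). About 6 N leave a place; half-way (9 mm on) the slide snaps ahead by itself, so the push falls to nothing, and rests in the next
- lid_edge (a point): middle of the lid's free (front) upper edge, 73 mm from the hinge axis. The lid is a dark grey plate 72 x 52 x 6 mm over the back of the optical head, hinged at its back along the photometer's y at x 73.5, z 79 mm (photometer's frame). Shut, its top lies 85 mm above the bench
- cell_lid (a joint): opening angle of the lid (rad): 0 = shut, grows as the front edge rises; a stiff hinge keeps it where it is left. It starts standing open 0.6 to 0.95. About 1 to 2 N straight down on it near mid length shuts it. Its underside carries a black rubber light seal, 52 x 40 x 3 mm, not to be touched
- measure_key_top (a point): centre of the top of the round green measure key, 22 mm across, in a grey housing at the front right of the deck; pressed straight down. Free, its top is 71 mm above the bench
- measure_key (a joint): travel of the key (m): 0 = up, 0.005 = fully down (about 4 N); a spring brings it back
- oil_bottle: white-labelled sample bottle with a red cap, 46 mm across, 100 mm high, loose behind the photometer; origin at the centre of its underside
- stoppered_flask: conical flask with a red stopper, 64 mm across, 115 mm high, loose behind the photometer at its left; origin at the centre of its underside
- small_beaker: glass beaker, 54 mm across, 63 mm high, loose at the far right of the photometer; origin at the centre of its underside
- filter_carton: small green carton, 45 x 62 x 30 mm, loose in front of the meter at the right of the photometer; origin at the centre of its underside

How it is judged:
By the outcome, as a careful person would: the job done as asked, in the order asked, and still so for the second after the job is handed in, with the robot touching nothing.
It also fails if it takes over 64 s, if anything falls off the work surface, if the arm or the gripper's body presses on something with over 40 N, if the wrist force passes 120 N, or if a joint passes its speed limit or range.

## Working session

There is one attempt and no reset: what is moved stays moved. The work goes in short steps, Python scripts to look and compute and a tool call to move; the robot and the scene stay as the last step left them, time stands still between calls to the robot, and variables do not carry over. Pictures are saved under pics/ and viewed, and the job is handed in when it is done.

Besides the shell and the picture viewer there is one more tool, called after "Request:" as name(argument=value, ...), one argument or row to a line, values as JSON. step_arm: Moves the arm, as the interface text tells. Its arguments: {"type":"object","properties":{"series":{"type":"array","items":{"type":"array","items":{"type":"number","minimum":-1,"maximum":1}}},"squeeze":{"type":"number"}},"required":["series"]}

```bash
mkdir -p pics; cat > h.py <<'E'
import numpy as np,cv2
from cell import sensors,vision
def snap(n,f):
    d=vision.read_camera(n); cv2.imwrite(f'pics/{f}.png',d['pixels']); np.savez(f'pics/{f}.npz',**d); return d
def pt(d,u,v,z=None):
    K=np.array(d['camera_matrix']);P=np.array(d['pose']);r=np.array([(u-K[0,2])/K[0,0],(v-K[1,2])/K[1,1],1])
    if z is None: s=d['range_z'][int(v),int(u)]
    else: s=(z-P[2,3])/(P[:3,:3]@r)[2]
    return P[:3,:3]@(r*s)+P[:3,3]
E
python3 - <<'E'
from h import *
for n in ['side','top','wrist']:
    d=snap(n,n+'0'); print(n,np.round(d['pose'],3).tolist(),d['camera_matrix'][0][0])
print(sensors.observe())
E
```

```text
side [[-0.959, 0.184, -0.215, 0.772], [0.282, 0.661, -0.695, 0.952], [0.014, -0.727, -0.686, 0.785], [0.0, 0.0, 0.0, 1.0]] 485.0266784098163
top [[0.005, -0.996, 0.085, 0.444], [-1.0, -0.003, 0.02, 0.207], [-0.02, -0.085, -0.996, 1.306], [0.0, 0.0, 0.0, 1.0]] 444.3637730444839
wrist [[0.261, -0.922, -0.285, 0.215], [-0.965, -0.25, -0.075, -0.487], [-0.002, 0.295, -0.956, 0.385], [0.0, 0.0, 0.0, 1.0]] 282.81459589709954
{'time': 0.15, 'qpos': array([-1.45301728e+00,  3.42591063e-01,  1.52477718e+00, -1.73778235e-06,
        1.27542195e+00, -1.45996850e-01]), 'qvel': array([-0.00088975, -0.00176378, -0.00406234,  0.00082702,  0.0003731 ,
       -0.00071084]), 'joint_efforts': array([ 1.06073912e-03, -4.31467724e+01, -2.44352585e+01,  7.17654498e-02,
        5.38106589e-02, -8.90109891e-05]), 'tool_pos': array([ 0.13687104, -0.50655145,  0.243197  ]), 'tool_rot': array([-3.14040761e+00, -1.72572162e-04,  2.63776305e-01]), 'contact_force': array([-0.23920537, -0.14983947,  0.64037191]), 'torque': array([-0.02622002, -0.00058142,  0.050504  ]), 'opening': 0.0918510747834977}
```

View pics/side0.png

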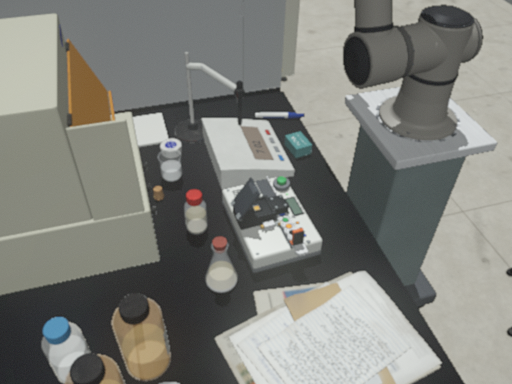

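View pics/top0.png

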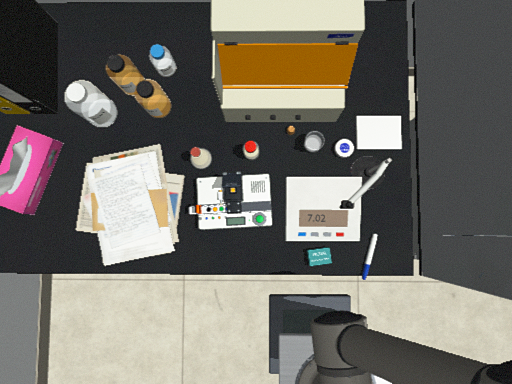

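The photometer sits at about (234,203) in the top view with its key at (260,219). The tab is at about (195,210) and the lid at about (232,185). I'll zoom in.

```bash
python3 - <<'E'
import cv2
a=cv2.imread('pics/top0.png')[130:245,175:290]; cv2.imwrite('pics/z1.png',cv2.resize(a,(575,575),interpolation=cv2.INTER_CUBIC))
a=cv2.imread('pics/side0.png')[165:275,210:330]; cv2.imwrite('pics/z2.png',cv2.resize(a,(600,550),interpolation=cv2.INTER_CUBIC))
E
```

```text
(no output)
```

View pics/z1.png

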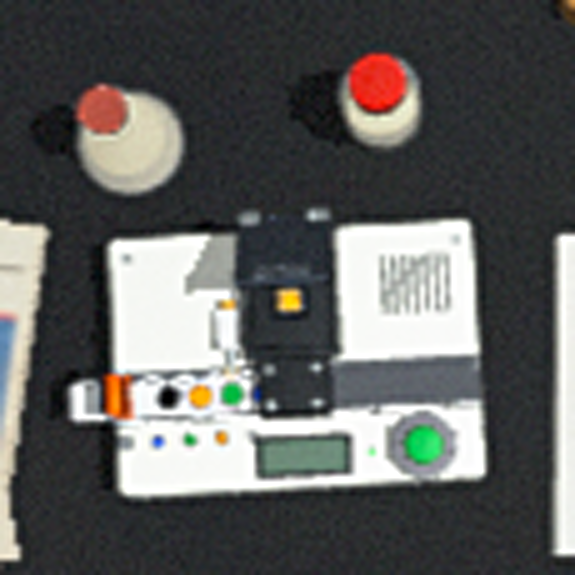

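View pics/z2.png

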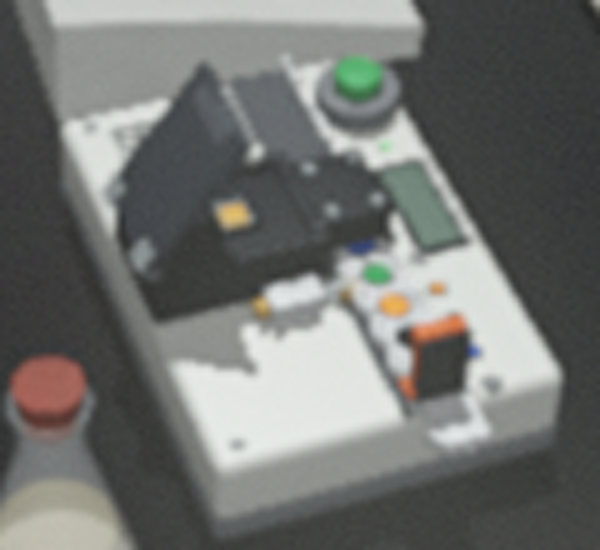

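```bash
cat > loc.py <<'E'
from h import *
def load(f): return dict(np.load(f'pics/{f}.npz'))
def cloud(d):
    K=d['camera_matrix'];P=d['pose'];v,u=np.mgrid[:384,:512];Z=d['range_z']
    p=np.stack([(u-K[0,2])/K[0,0]*Z,(v-K[1,2])/K[1,1]*Z,Z],-1)
    return p@P[:3,:3].T+P[:3,3]
E
python3 - <<'E'
from loc import *
d=load('top0');c=cloud(d)
cs=[pt(d,x/5+175-.4,y/5+130-.4,.05) for x,y in [(108,238),(470,220),(486,476),(122,496)]]
for q in cs: print(np.round(q,4))
cs=np.array(cs);print('ctr',cs.mean(0),'sides',[np.linalg.norm(cs[i]-cs[(i+1)%4]) for i in range(4)])
# depth-based deck
for n in ['top0','side0']:
    d=load(n);c=cloud(d);m=(abs(c[...,2]-.05)<.006)&(d['range_z']>0)&(np.linalg.norm(c[...,:2]-cs.mean(0)[:2],axis=-1)<.16)
    p=c[m][:,:2].astype(np.float32);r=cv2.minAreaRect(p*1000);print(n,m.sum(),r)
for n in ['top0','side0']:
    d=load(n);c=cloud(d);hsv=cv2.cvtColor(d['pixels'],cv2.COLOR_BGR2HSV)
    near=(np.linalg.norm(c[...,:2]-cs.mean(0)[:2],axis=-1)<.16)
    g=near&(abs(hsv[...,0].astype(int)-65)<12)&(hsv[...,1]>140)&(c[...,2]>.06);
    g2=g&(c[...,2]<.08);print(n,'green',g2.sum(),np.round(c[g2].mean(0),4), np.argwhere(g2).mean(0))
    o=near&(hsv[...,0]<16)&(hsv[...,1]>170)&(c[...,2]>.07)&(c[...,2]<.105)
    print('orange',o.sum(),np.round(c[o].mean(0),4),c[o].max(0),np.argwhere(o).mean(0))
E
```

```text
[0.5996 0.3956 0.05  ]
[0.6105 0.189  0.05  ]
[0.4651 0.1796 0.05  ]
[0.4528 0.3853 0.05  ]
ctr [0.53200033 0.28735578 0.05      ] sides [np.float64(0.20687368799722608), np.float64(0.1457433718364041), np.float64(0.20599712712701082), np.float64(0.14720456912983262)]
top0 2644 ((562.0994262695312, 270.3097229003906), (214.56707763671875, 283.3630676269531), 1.3049304485321045)
side0 3002 ((562.9371948242188, 284.4704284667969), (227.68850708007812, 292.9215393066406), 17.664785385131836)
top0 green 53 [0.4862 0.2316 0.0704] [216.98113208 253.32075472]
orange 100 [0.6206 0.2887 0.0976] [0.68590961 0.38895651 0.10483658] [167.62 232.52]
side0 green 0 [nan nan nan] [nan nan]
orange 1 [0.6793 0.2565 0.0835] [0.67933234 0.25646036 0.08350153] [204. 195.]<stdin>:14: RuntimeWarning: Mean of empty slice.
  ret = um.true_divide(
```

```bash
python3 - <<'E'
from loc import *
C=np.array([.532,.2874]);yaw=.06
R=np.array([[np.cos(yaw),-np.sin(yaw)],[np.sin(yaw),np.cos(yaw)]])
d=load('side0')
for n,(x,y),z in [('key',(358,72),.071),('tabtop',(440,327),.095),('corner FL',(560,375),.05),('BL',(215,470),.05),('BR',(65,128),.05),('face ctr',(441,362),.079)]:
    u,v=x/5+210-.4,y/5+165-.4
    q=pt(d,u,v,z);print('side',n,np.round(q,4),'local',np.round(R.T@(q[:2]-C),4), 'depth',np.round(pt(d,u,v),4))
d=load('top0')
for n,(x,y),z in [('key',(424,443),.071),('tabtop',(118,396),.095),('greydot',(126,441),.05),('amber',(222,438),.05)]:
    u,v=x/5+175-.4,y/5+130-.4
    q=pt(d,u,v,z);print('top',n,np.round(q,4),'local',np.round(R.T@(q[:2]-C),4), 'depth',np.round(pt(d,u,v),4))
# lid: points above head
for f in ['top0','side0']:
    d=load(f);c=cloud(d);l=(c[...,:2]-C)@R
    m=(l[...,0]>-.03)&(l[...,0]<.09)&(abs(l[...,1])<.04)&(c[...,2]>.088)
    q=np.c_[l[m],c[m][:,2]];print(f,m.sum());
    if m.sum():print(q.min(0),q.max(0),np.polyfit(q[:,0],q[:,2],1)); i=q[:,2].argsort()[-8:];print(np.round(q[i],4))
E
```

```text
side key [0.4811 0.219  0.071 ] local [-0.0549 -0.0652] depth [0.481  0.2186 0.0706]
side tabtop [0.5073 0.3885 0.095 ] local [-0.0186  0.1024] depth [0.5069 0.3876 0.0939]
side corner FL [0.4529 0.3886 0.05  ] local [-0.0729  0.1057] depth [0.4508 0.3848 0.0451]
side BL [0.5983 0.397  0.05  ] local [0.0728 0.1055] depth [0.5965 0.3911 0.0422]
side BR [0.6083 0.1976 0.05  ] local [ 0.0708 -0.0942] depth [ 0.5967  0.1441 -0.0022]
side face ctr [0.507  0.3923 0.079 ] local [-0.0186  0.1062] depth [0.5081 0.3947 0.082 ]
top key [0.4828 0.2145 0.071 ] local [-0.0535 -0.0698] depth [0.4828 0.2145 0.0723]
top tabtop [0.507  0.3819 0.095 ] local [-0.0193  0.0958] depth [0.5069 0.3817 0.0964]
top greydot [0.4839 0.3835 0.05  ] local [-0.0423  0.0988] depth [0.4838 0.383  0.0532]
top amber [0.4858 0.329  0.05  ] local [-0.0436  0.0443] depth [0.4857 0.3286 0.0547]
top0 260
[ 0.03150872 -0.02395452  0.0881463 ] [0.07665979 0.02626564 0.14598488] [-1.30376225  0.18742936]
[[ 0.035  -0.0134  0.1425]
 [ 0.0376 -0.0136  0.1428]
 [ 0.0325 -0.0107  0.1428]
 [ 0.0317  0.0237  0.1431]
 [ 0.0321 -0.016   0.1434]
 [ 0.0344  0.0235  0.1434]
 [ 0.034   0.0182  0.144 ]
 [ 0.0361  0.0127  0.146 ]]
side0 590
[ 0.02906818 -0.0243924   0.08802234] [0.07493959 0.03101751 0.14250011] [-1.34039953  0.18426583]
[[ 0.032   0.0249  0.1406]
 [ 0.0324 -0.0081  0.1407]
 [ 0.032   0.0136  0.141 ]
 [ 0.0362 -0.0089  0.1411]
 [ 0.0367  0.0153  0.1413]
 [ 0.034   0.0134  0.1415]
 [ 0.0327 -0.0131  0.1417]
 [ 0.0345  0.0203  0.1425]]
```

```bash
python3 - <<'E'
from loc import *
for f in ['top0','side0']:
    d=load(f);c=cloud(d);ok=d['range_z']>0
    print(f)
    for x0 in np.arange(.1,.9,.1):
        print(round(x0,1),[ (lambda m: round(float(c[m][:,2].max()),2) if m.sum() else None)(ok&(c[...,0]>x0)&(c[...,0]<x0+.1)&(c[...,1]>y0)&(c[...,1]<y0+.1)) for y0 in np.arange(-.6,.6,.1)])
E
```

```text
top0
0.1 [-0.76, -0.76, -0.76, -0.75, -0.66, 0.55, 0.41, 0.01, -0.76, -0.76, -0.75, -0.76]
0.2 [-0.76, -0.76, -0.76, -0.76, 0.73, 0.73, 0.42, -0.76, -0.76, -0.76, -0.76, -0.76]
0.3 [-0.77, -0.76, -0.23, 0.47, 0.02, 0.02, 0.04, 0.01, 0.01, 0.01, 0.03, 0.04]
0.4 [None, 0.0, 0.38, 0.48, 0.02, 0.05, 0.05, 0.07, 0.08, 0.1, 0.06, 0.05]
0.5 [None, None, -0.23, 0.49, 0.01, 0.21, 0.18, 0.07, 0.14, 0.15, 0.07, 0.05]
0.6 [None, None, -0.23, 0.5, 0.23, 0.23, 0.07, 0.06, 0.11, 0.12, 0.12, 0.04]
0.7 [None, None, -0.23, 0.5, 0.02, 0.16, 0.16, 0.16, 0.16, 0.36, 0.15, 0.17]
0.8 [None, None, -0.23, 0.51, 0.01, 0.4, 0.4, 0.4, 0.4, 0.4, 0.17, 0.18]
side0
0.1 [None, None, None, None, 0.0, 0.28, 0.36, 0.0, None, None, None, None]
0.2 [None, None, None, None, None, 0.35, 0.36, None, None, None, None, None]
0.3 [None, None, None, 0.27, 0.02, 0.02, 0.03, 0.0, 0.0, 0.0, 0.03, 0.03]
0.4 [None, None, None, 0.28, 0.02, 0.04, 0.04, 0.06, 0.08, 0.1, 0.06, 0.05]
0.5 [None, None, None, 0.29, 0.01, 0.21, 0.18, 0.06, 0.14, 0.14, 0.06, 0.04]
0.6 [None, None, None, 0.3, 0.23, 0.23, 0.06, 0.05, 0.1, 0.12, 0.12, 0.04]
0.7 [None, None, None, 0.31, 0.01, 0.15, 0.16, 0.16, 0.16, 0.35, 0.14, 0.17]
0.8 [None, None, None, 0.32, None, 0.39, 0.4, 0.4, 0.4, 0.4, 0.14, 0.17]
```

View pics/wrist0.png

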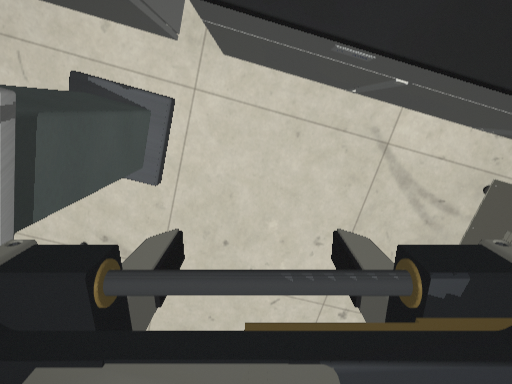

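```bash
python3 - <<'E'
from loc import *
d=load('top0')
# panel map
c=cloud(d)
for v in range(200,300,12):
    print(v,[tuple(np.round(c[v,u],2).tolist()) for u in (404,412,420,440,480)])
d=load('wrist0');c=cloud(d)
for v in (5,40,80,100,130):
    print(v,[tuple(np.round(c[v,u],2).tolist()) for u in (120,180,230,300,350,420,500)])
E
```

```text
200 [(0.54, -0.21, 0.0), (0.56, -0.33, -0.29), (0.54, -0.25, 0.01), (0.53, -0.25, 0.15), (0.51, -0.25, 0.37)]
212 [(0.5, -0.21, 0.0), (0.52, -0.33, -0.29), (0.51, -0.25, -0.0), (0.5, -0.25, 0.15), (0.49, -0.25, 0.36)]
224 [(0.47, -0.21, 0.0), (0.47, -0.23, 0.0), (0.47, -0.25, -0.0), (0.47, -0.25, 0.14), (0.46, -0.25, 0.35)]
236 [(0.44, -0.21, 0.0), (0.44, -0.23, 0.0), (0.44, -0.25, 0.0), (0.44, -0.25, 0.14), (0.44, -0.25, 0.35)]
248 [(0.4, -0.2, 0.0), (0.4, -0.23, 0.0), (0.4, -0.25, -0.01), (0.41, -0.25, 0.14), (0.41, -0.25, 0.35)]
260 [(0.37, -0.2, 0.0), (0.37, -0.23, -0.0), (0.37, -0.25, -0.01), (0.37, -0.25, 0.14), (0.39, -0.25, 0.35)]
272 [(0.33, -0.2, 0.0), (0.33, -0.22, 0.01), (0.33, -0.25, -0.01), (0.34, -0.25, 0.14), (0.36, -0.25, 0.35)]
284 [(0.21, -0.44, -0.77), (0.21, -0.48, -0.78), (0.21, -0.52, -0.78), (0.21, -0.61, -0.78), (0.34, -0.25, 0.35)]
296 [(0.16, -0.44, -0.78), (0.16, -0.48, -0.76), (0.16, -0.51, -0.77), (0.16, -0.61, -0.78), (0.16, -0.79, -0.78)]
5 [(0.35, -0.12, -0.37), (0.45, -0.18, -0.62), (0.32, -0.42, -0.01), (0.34, -0.5, 0.0), (0.36, -0.56, -0.0), (0.38, -0.64, 0.0), (0.4, -0.73, 0.0)]
40 [(0.32, 0.07, -0.78), (0.37, -0.15, -0.77), (0.35, -0.38, -0.39), (0.35, -0.53, -0.2), (0.32, -0.57, 0.0), (0.34, -0.66, 0.0), (0.37, -0.75, 0.0)]
80 [(0.18, 0.05, -0.78), (0.24, -0.17, -0.77), (0.29, -0.36, -0.78), (0.36, -0.61, -0.77), (0.35, -0.71, -0.44), (0.35, -0.79, -0.22), (0.33, -0.77, 0.0)]
100 [(0.12, -0.0, -0.68), (0.17, -0.19, -0.77), (0.22, -0.37, -0.77), (0.29, -0.64, -0.78), (0.34, -0.82, -0.77), (0.35, -0.91, -0.43), (0.35, -0.93, -0.19)]
130 [(0.06, -0.12, -0.44), (0.06, -0.21, -0.77), (0.11, -0.4, -0.78), (0.18, -0.67, -0.78), (0.23, -0.86, -0.78), (0.31, -1.13, -0.77), (0.35, -1.23, -0.52)]
```

The top view shows a wall at y≈-0.25 for x>0.33, so I'll go round its front edge with the arm raised and close in, fingers shut.

Request:
step_arm(
  series=[
    [0,0.1,0.8,0.7,0],
    [0,0.1,0.8,0.7,-0.5],
    [0,0.1,0.8,0.7,-0.5],
    [0,0.1,0.8,0.7,-0.5],
    [0,0.1,0.8,0.7,-0.5],
    [0,0.1,0.8,0.7,-0.5],
    [0,0.1,0.8,0.7,0],
    [0,0.1,0.8,0.7,0],
    [0,0.1,0.8,0.4,0],
    [0,0.1,0.8,0.2,0],
  ],
  squeeze=20,
)

```text
time: 1.15
tool_pos: [0.162, -0.3061, 0.3995]
tool_rot: [3.14, -0.0, 0.064]
contact_force: [0.4, -1.0, 0.2]
opening: 0.0167
```

Request:
step_arm(
  series=[
    [0,0,0.8,0,0],
    [0,0,0.8,0,0],
    [0,0,0.8,0,0],
    [0,0,0.8,0,0],
    [0,0,0.8,0,0],
    [0,0,0.8,0,0],
    [0,0,0.8,0,0],
    [0,0,0.8,0,0],
  ],
)

```text
time: 1.95
tool_pos: [0.1617, -0.1459, 0.3986]
tool_rot: [-3.142, 0.0, 0.064]
contact_force: [0.7, -0.7, 1.4]
opening: 0.0005
```

Request:
step_arm(
  series=[
    [0,0.3,1,0,0],
    [0,0.4,1,0,0],
    [0,0.6,1,0,0],
    [0,0.8,1,0,0],
    [0,0.8,1,0,0],
    [0,0.8,1,0,0],
    [0,0.8,1,0,0],
    [0,0.8,1,0,0],
    [0,0.8,1,0,0],
    [0,0.8,1,0,0],
    [0,0.8,1,0,0],
    [0,0.8,1,0,0],
  ],
)

```text
time: 3.15
tool_pos: [0.3749, 0.1545, 0.3985]
tool_rot: [3.141, 0.0, 0.064]
contact_force: [-0.1, 0.2, 0.7]
opening: 0.0002
```

Request:
step_arm(
  series=[
    [0,0.8,1,0,0],
    [0,0.8,1,0,0],
    [0,0.8,1,0,0],
    [0,0.8,1,0,0],
    [0,0.8,1,0,0],
    [0,0.5,0.5,0,0],
    [0,0,0,0,0],
    [0,0,0,0,0],
  ],
)

```text
time: 3.95
tool_pos: [0.4866, 0.2904, 0.3981]
tool_rot: [3.141, 0.001, 0.064]
contact_force: [-0.6, -0.8, 0.3]
opening: 0.0006
```

```bash
python3 - <<'E'
from h import *
d=snap('wrist','wrist1'); cv2.imwrite('pics/w1b.png',cv2.resize(d['pixels'],(800,600)));print(sensors.observe()['tool_pos'],np.round(d['pose'],3))
E
```

```text
[0.48643312 0.29015283 0.39864124] [[ 0.064 -0.953 -0.296  0.567]
 [-0.998 -0.061 -0.019  0.295]
 [ 0.     0.297 -0.955  0.54 ]
 [ 0.     0.     0.     1.   ]]
```

View pics/w1b.png

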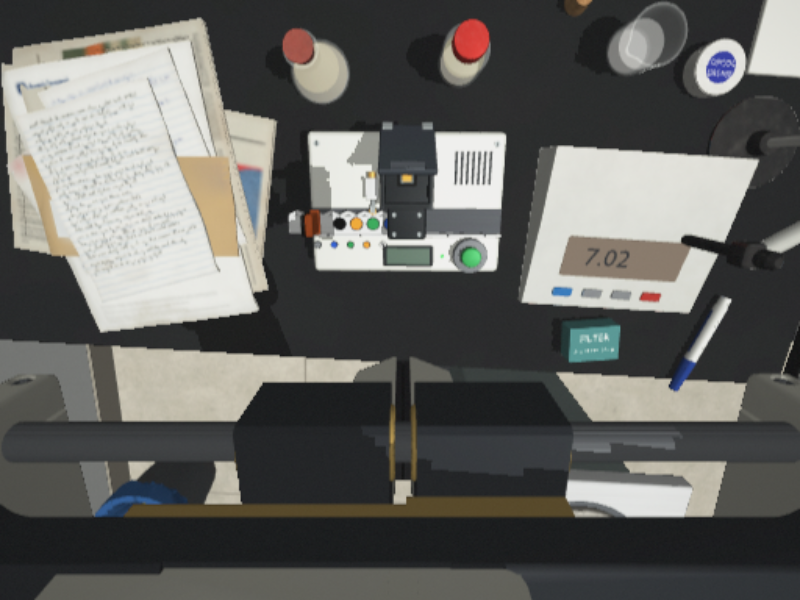

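The wrist view shows the deck corners at about (309,133), (506,131), (498,270) and (314,271), the key at (470,257) and the tab at (311,222). I'll zoom for precision.

```bash
python3 - <<'E'
import cv2
a=cv2.imread('pics/wrist1.png')[75:185,180:330]; cv2.imwrite('pics/z3.png',cv2.resize(a,(750,550),interpolation=cv2.INTER_CUBIC))
E
```

```text
(no output)
```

View pics/z3.png

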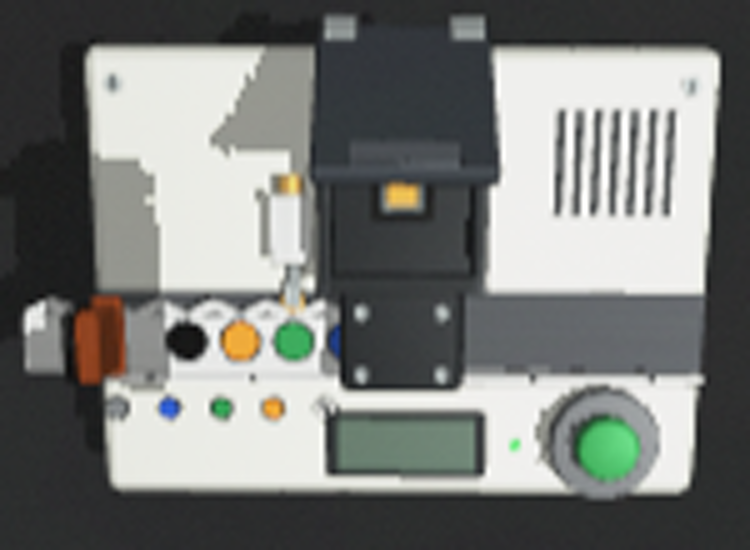

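```bash
python3 - <<'E'
from loc import *
d=load('wrist1')
f=lambda x,y,z: pt(d,x/5+180-.4,y/5+75-.4,z)
cs=np.array([f(*q,.05) for q in [(88,46),(719,48),(690,493),(112,489)]]);print(np.round(cs,4))
C=cs.mean(0)[:2];b=cs[0]-cs[1]+cs[3]-cs[2];yaw=np.arctan2(-b[0],b[1]);print(C,yaw,[np.linalg.norm(cs[i]-cs[(i+1)%4]) for i in range(4)])
R=np.array([[np.cos(yaw),-np.sin(yaw)],[np.sin(yaw),np.cos(yaw)]])
for n,x,y,z in [('key',608,449,.071),('tabR',115,338,.095),('tabface top',83,344,.095),('grey',117,408,.05),('amber',273,408,.05),('lidedgeL',313,178,.142),('lidedgeR',497,180,.142)]:
    q=f(x,y,z);print(n,np.round(q,4),np.round(R.T@(q[:2]-C),4),np.round(f(x,y,None),3))
E
```

```text
[[0.5988 0.3939 0.05  ]
 [0.6113 0.1906 0.05  ]
 [0.4648 0.1813 0.05  ]
 [0.4531 0.3853 0.05  ]]
[0.53199563 0.28776027] 0.059136203490575225 [np.float64(0.20366802832733233), np.float64(0.14675411502681548), np.float64(0.20430153171300267), np.float64(0.14589242741968442)]
key [0.4824 0.2155 0.071 ] [-0.0538 -0.0692] [0.483 0.216 0.072]
tabR [0.5117 0.3763 0.095 ] [-0.015   0.0896] [0.509 0.38  0.075]
tabface top [0.5092 0.3862 0.095 ] [-0.0169  0.0996] [0.509 0.386 0.096]
grey [0.482  0.3837 0.05  ] [-0.0442  0.0987] [0.482 0.383 0.051]
amber [0.4855 0.3296 0.05  ] [-0.044   0.0446] [0.486 0.329 0.052]
lidedgeL [0.5636 0.3148 0.142 ] [0.0332 0.0251] [0.564 0.315 0.141]
lidedgeR [0.5663 0.2654 0.142 ] [ 0.0329 -0.0244] [0.566 0.265 0.143]
```

Request:
step_arm(
  series=[
    [0,0.9,0,-0.8,0],
    [0,0.9,0,-0.8,0],
    [0,0.9,0,-0.8,0],
    [0,0.9,0,-0.8,0],
    [0,0,0,-0.8,0],
    [0,0,0,-0.8,0],
    [0,0,0,-0.8,0],
    [0,0,0,-0.8,0],
    [0,0,0,-0.8,0],
    [0,0,0,-0.8,0],
    [0,0,0,-0.6,0],
    [0,0,0,0,0],
  ],
)

```text
time: 5.2
tool_pos: [0.5754, 0.2894, 0.1822]
tool_rot: [3.14, 0.004, 0.063]
contact_force: [-0.2, 0.2, -0.5]
opening: 0.0006
```

```bash
python3 - <<'E'
from h import *
d=snap('side','side1'); cv2.imwrite('pics/s1z.png',cv2.resize(d['pixels'][130:290,180:360],(720,640)[:2]) if 0 else cv2.resize(d['pixels'][130:280,180:360],(720,600)))
E
```

```text
(no output)
```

View pics/s1z.png

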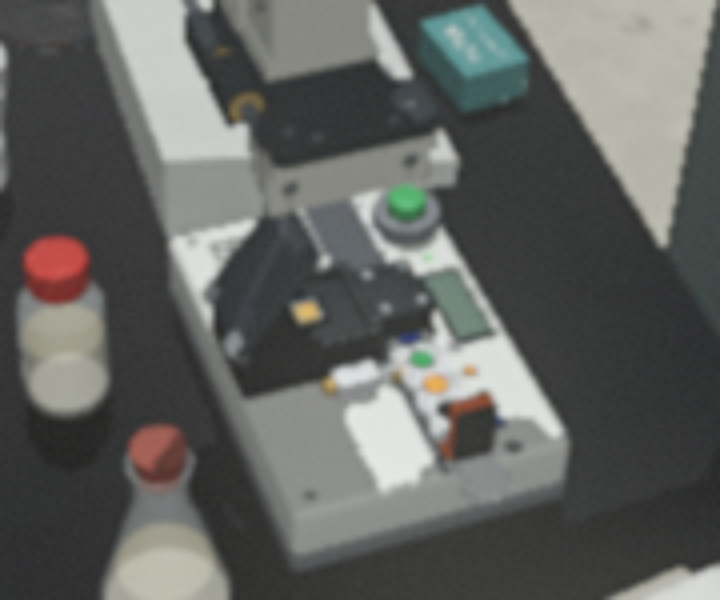

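The side view shows the shut fingers above the open lid. I'll press down now.

Request:
step_arm(
  series=[
    [0,0,0,-0.4,0],
    [0,0,0,-0.4,0],
    [0,0,0,-0.3,0],
    [0,0,0,-0.3,0],
    [0,0,0,-0.3,0],
    [0,0,0,-0.3,0],
  ],
)

```text
time: 5.85
tool_pos: [0.577, 0.2907, 0.1331]
tool_rot: [3.142, -0.0, 0.064]
contact_force: [0.3, 0.3, 1.5]
opening: 0.0004
```

Request:
step_arm(
  series=[
    [0,0,0,-0.3,0],
    [0,0,0,-0.3,0],
    [0,0,0,-0.3,0],
    [0,0,0,-0.2,0],
  ],
)

```text
time: 6.25
tool_pos: [0.5766, 0.2906, 0.1053]
tool_rot: [3.141, 0.001, 0.064]
contact_force: [0.2, -0.1, 0.8]
opening: -0.0001
```

Request:
step_arm(
  series=[
    [0,0,0,-0.1,0],
    [0,0,0,-0.1,0],
  ],
)

```text
time: 6.45
tool_pos: [0.5768, 0.2906, 0.102]
tool_rot: [3.141, 0.0, 0.064]
contact_force: [-6.9, -2.6, 18.6]
opening: 0.0006
```

Request:
step_arm(
  series=[
    [0,0,0,-0.06,0],
    [0,0,0,0,0],
  ],
)

```text
time: 6.65
tool_pos: [0.5768, 0.2906, 0.1021]
tool_rot: [3.142, -0.001, 0.064]
contact_force: [-5.5, -3.2, 13.6]
opening: 0.0005
```

Request:
step_arm(
  series=[
    [0,0,0,0.5,0],
    [0,0,0,1,0],
    [0,0,0,1,0],
    [0,0,0,1,0],
    [0,-0.4,0.8,0.4,0],
    [0,-0.4,0.8,0,0],
    [0,-0.4,0.8,0,0],
    [0,-0.4,0.8,0,0],
    [0,-0.4,0.8,0,0],
    [0,-0.4,0.8,0,0],
    [0,-0.4,0.8,0,0],
    [0,0,0,0,0],
  ],
)

```text
time: 7.85
tool_pos: [0.5056, 0.4331, 0.1976]
tool_rot: [-3.14, -0.0, 0.067]
contact_force: [-0.8, 0.1, 0.7]
opening: 0.0003
```

```bash
python3 - <<'E'
from loc import *
d=snap('side','side2'); cv2.imwrite('pics/s2z.png',cv2.resize(d['pixels'][130:280,180:360],(720,600)))
c=cloud(d);C=np.array([.532,.288]);yaw=.06
R=np.array([[np.cos(yaw),-np.sin(yaw)],[np.sin(yaw),np.cos(yaw)]])
l=(c[...,:2]-C)@R
m=(l[...,0]>.005)&(l[...,0]<.065)&(abs(l[...,1])<.022)&(c[...,2]>.07)&(c[...,2]<.15)
q=np.c_[l[m],c[m][:,2]];print(m.sum(),np.polyfit(q[:,0],q[:,2],1),np.percentile(q[:,2],[5,50,95]))
print(sensors.observe()['tool_pos'],sensors.observe()['contact_force'])
E
```

```text
449 [-0.00015982  0.08463229] [0.08254442 0.08458141 0.08685456]
[0.50640485 0.43171577 0.1975228 ] [ 0.31875429 -0.04004898 -0.2868015 ]
```

View pics/s2z.png

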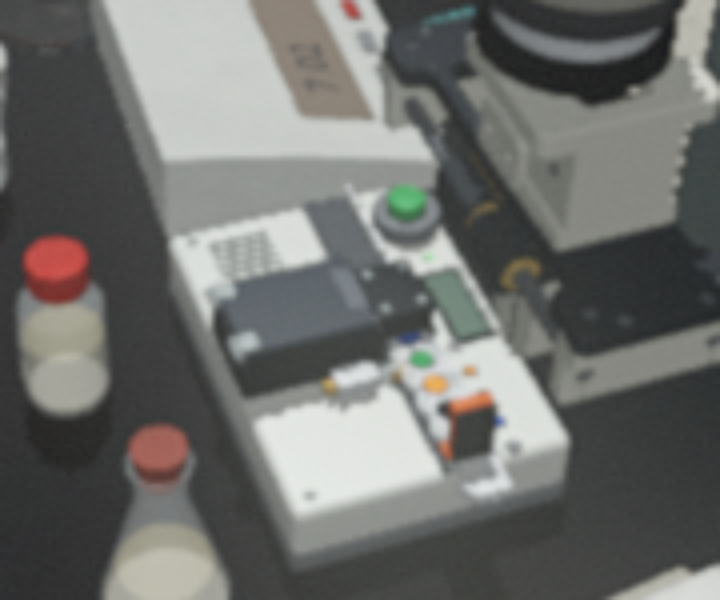

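The lid lies flat at 84.6 mm with zero slope, so it is shut. I'll descend beside the tab.

Request:
step_arm(
  series=[
    [0,0,0,-0.8,0],
    [0,0,0,-0.8,0],
    [0,0,0,-0.8,0],
    [0,0,0,-0.8,0],
    [0,0,0,-0.8,0],
    [0,0,0,-0.4,0],
    [0,0,0,0,0],
  ],
)

```text
time: 8.6
tool_pos: [0.5068, 0.4294, 0.0859]
tool_rot: [3.14, 0.002, 0.063]
contact_force: [-0.7, -0.8, 1.2]
opening: 0.0002
```

```bash
python3 - <<'E'
from loc import *
d=snap('side','side3'); cv2.imwrite('pics/s3z.png',cv2.resize(d['pixels'][180:290,230:362],(720,600)))
print(sensors.observe()['tool_pos'],sensors.observe()['contact_force'])
E
```

```text
[0.50731827 0.43004688 0.0872059 ] [0.68679578 0.79520932 0.37136627]
```

View pics/s3z.png

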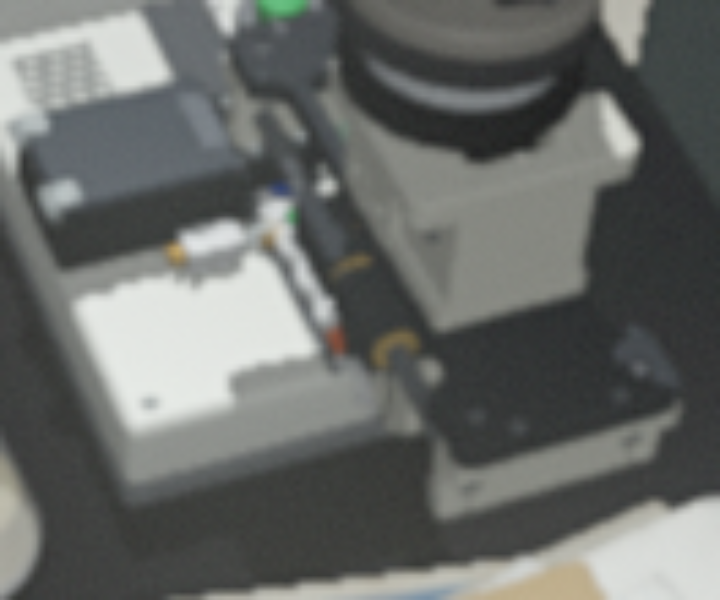

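Request:
step_arm(
  series=[
    [0,0,-0.1,0,0],
    [0,0,-0.1,0,0],
    [0,0,-0.1,0,0],
    [0,0,-0.1,0,0],
  ],
)

```text
time: 9.05
tool_pos: [0.5071, 0.4205, 0.0878]
tool_rot: [-3.141, -0.001, 0.064]
contact_force: [0.2, -0.3, -0.1]
opening: 0.0003
```

Request:
step_arm(
  series=[
    [0,0,-0.08,0,0],
    [0,0,-0.08,0,0],
  ],
)

```text
time: 9.25
tool_pos: [0.507, 0.4164, 0.0874]
tool_rot: [3.142, -0.0, 0.064]
contact_force: [0.2, 0.0, 0.7]
opening: 0.0005
```

Request:
step_arm(
  series=[
    [0,0,-0.08,0,0],
  ],
)

```text
time: 9.35
tool_pos: [0.5069, 0.4145, 0.0873]
tool_rot: [3.141, 0.0, 0.064]
contact_force: [-0.1, 0.7, -0.3]
opening: 0.0005
```

Request:
step_arm(
  series=[
    [0,0,-0.08,0,0],
  ],
)

```text
time: 9.45
tool_pos: [0.5069, 0.4125, 0.0872]
tool_rot: [3.141, 0.0, 0.064]
contact_force: [-0.2, -1.0, -0.6]
opening: 0.0007
```

Request:
step_arm(
  series=[
    [0,0,-0.08,0,0],
  ],
)

```text
time: 9.55
tool_pos: [0.5069, 0.411, 0.0873]
tool_rot: [-3.141, -0.0, 0.064]
contact_force: [-1.1, 5.5, -0.6]
opening: 0.0003
```

Contact came at y≈0.411, close to the predicted 0.4117. I'll push in steps and watch the force.

Request:
step_arm(
  series=[
    [0,0,-0.08,0,0],
  ],
)

```text
time: 9.65
tool_pos: [0.507, 0.4099, 0.0874]
tool_rot: [-3.139, -0.001, 0.064]
contact_force: [-0.5, 7.4, -2.1]
opening: 0.0005
```

Request:
step_arm(
  series=[
    [0,0.01,-0.08,0,0],
  ],
)

```text
time: 9.75
tool_pos: [0.5071, 0.4083, 0.0874]
tool_rot: [-3.138, -0.001, 0.064]
contact_force: [-0.6, 7.8, -1.6]
opening: 0.0003
```

Request:
step_arm(
  series=[
    [0,0.01,-0.08,0,0],
  ],
)

```text
time: 9.85
tool_pos: [0.5072, 0.4064, 0.0874]
tool_rot: [-3.138, -0.001, 0.064]
contact_force: [-0.9, 8.5, -1.6]
opening: 0.0005
```

Request:
step_arm(
  series=[
    [0,0.01,-0.08,0,0],
  ],
)

```text
time: 9.95
tool_pos: [0.5073, 0.4046, 0.0874]
tool_rot: [-3.138, -0.001, 0.064]
contact_force: [-0.5, 7.3, -1.1]
opening: 0.0006
```

Request:
step_arm(
  series=[
    [0,0.01,-0.08,0,0],
  ],
)

```text
time: 10.05
tool_pos: [0.5075, 0.4018, 0.0873]
tool_rot: [-3.14, -0.0, 0.064]
contact_force: [-1.6, 2.2, -0.7]
opening: 0.0002
```

Request:
step_arm(
  series=[
    [0,0.01,-0.08,0,0],
  ],
)

```text
time: 10.15
tool_pos: [0.508, 0.3986, 0.0872]
tool_rot: [3.141, 0.0, 0.064]
contact_force: [0.1, -0.8, 0.8]
opening: 0.0007
```

The first click came at y≈0.402, as predicted. On to the second.

Request:
step_arm(
  series=[
    [0,0.01,-0.08,0,0],
    [0,0.01,-0.08,0,0],
  ],
)

```text
time: 10.35
tool_pos: [0.5088, 0.3942, 0.0872]
tool_rot: [3.141, 0.0, 0.064]
contact_force: [-0.0, -0.3, 0.1]
opening: 0.0008
```

Request:
step_arm(
  series=[
    [0,0.01,-0.08,0,0],
    [0,0.01,-0.08,0,0],
  ],
)

```text
time: 10.55
tool_pos: [0.509, 0.3917, 0.0874]
tool_rot: [-3.139, -0.0, 0.063]
contact_force: [-1.6, 7.4, -1.3]
opening: 0.0007
```

Request:
step_arm(
  series=[
    [0,0.01,-0.08,0,0],
    [0,0.01,-0.08,0,0],
  ],
)

```text
time: 10.75
tool_pos: [0.5092, 0.3882, 0.0874]
tool_rot: [-3.139, -0.0, 0.064]
contact_force: [-2.4, 8.8, -1.0]
opening: 0.0001
```

Request:
step_arm(
  series=[
    [0,0.01,-0.08,0,0],
  ],
)

```text
time: 10.85
tool_pos: [0.5094, 0.3863, 0.0874]
tool_rot: [-3.139, 0.0, 0.064]
contact_force: [-3.4, 7.1, -1.1]
opening: 0.0005
```

Request:
step_arm(
  series=[
    [0,0.01,-0.08,0,0],
  ],
)

```text
time: 10.95
tool_pos: [0.5096, 0.3834, 0.0872]
tool_rot: [-3.141, 0.001, 0.064]
contact_force: [-0.7, 0.9, -0.2]
opening: 0.0004
```

Request:
step_arm(
  series=[
    [0,0,0,0,0],
  ],
)

```text
time: 11.05
tool_pos: [0.5102, 0.3823, 0.0872]
tool_rot: [3.141, 0.0, 0.064]
contact_force: [0.0, 0.0, -0.2]
opening: 0.0004
```

Second click at y≈0.384. For the third, contact should come at about 0.3755 and the snap at about 0.3665.

Request:
step_arm(
  series=[
    [0,0.005,-0.08,0,0],
    [0,0.005,-0.08,0,0],
  ],
)

```text
time: 11.25
tool_pos: [0.5106, 0.3782, 0.0872]
tool_rot: [3.141, -0.0, 0.064]
contact_force: [0.3, -0.0, 0.2]
opening: 0.0004
```

Request:
step_arm(
  series=[
    [0,0.005,-0.08,0,0],
    [0,0.005,-0.08,0,0],
  ],
)

```text
time: 11.45
tool_pos: [0.5108, 0.375, 0.0874]
tool_rot: [-3.14, -0.0, 0.063]
contact_force: [-0.5, 5.9, -1.2]
opening: 0.0004
```

Request:
step_arm(
  series=[
    [0,0.005,-0.08,0,0],
    [0,0.005,-0.08,0,0],
  ],
)

```text
time: 11.65
tool_pos: [0.5109, 0.3721, 0.0874]
tool_rot: [-3.139, -0.001, 0.064]
contact_force: [-0.4, 8.0, -1.3]
opening: 0.0002
```

Request:
step_arm(
  series=[
    [0,0.005,-0.08,0,0],
  ],
)

```text
time: 11.75
tool_pos: [0.511, 0.3703, 0.0874]
tool_rot: [-3.139, -0.001, 0.064]
contact_force: [-0.8, 8.8, -1.9]
opening: 0.0004
```

Request:
step_arm(
  series=[
    [0,0.005,-0.06,0,0],
  ],
)

```text
time: 11.85
tool_pos: [0.5111, 0.3687, 0.0874]
tool_rot: [-3.139, -0.001, 0.064]
contact_force: [-1.2, 7.3, -1.5]
opening: 0.0006
```

Request:
step_arm(
  series=[
    [0,0.005,-0.06,0,0],
  ],
)

```text
time: 11.95
tool_pos: [0.5112, 0.3668, 0.0873]
tool_rot: [-3.14, -0.001, 0.064]
contact_force: [0.3, 2.5, -2.0]
opening: 0.0003
```

Request:
step_arm(
  series=[
    [0,0,0,0,0],
  ],
)

```text
time: 12.05
tool_pos: [0.5113, 0.3656, 0.0873]
tool_rot: [3.141, -0.0, 0.064]
contact_force: [-0.2, -0.3, 0.1]
opening: 0.0006
```

It snapped into the third place. Retreating in +y, then up, to check.

Request:
step_arm(
  series=[
    [0,0,0.4,0,0],
    [0,0,0.8,0,0],
    [0,0,0.8,0,0],
    [0,0,0,0.8,0],
    [0,0,0,0.9,0],
    [0,0,0,0.9,0],
    [0,0,0,0.9,0],
    [0,0,0,0.9,0],
    [0,0,0,0.5,0],
    [0,0,0,0,0],
  ],
)

```text
time: 13.05
tool_pos: [0.512, 0.4163, 0.2117]
tool_rot: [-3.14, -0.003, 0.064]
contact_force: [-0.2, -0.5, 0.3]
opening: 0.0005
```

```bash
python3 - <<'E'
from loc import *
d=snap('side','side4'); cv2.imwrite('pics/s4z.png',cv2.resize(d['pixels'][150:270,200:344],(720,600)))
d=snap('wrist','wrist4'); cv2.imwrite('pics/w4.png',d['pixels'])
E
```

```text
(no output)
```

View pics/s4z.png

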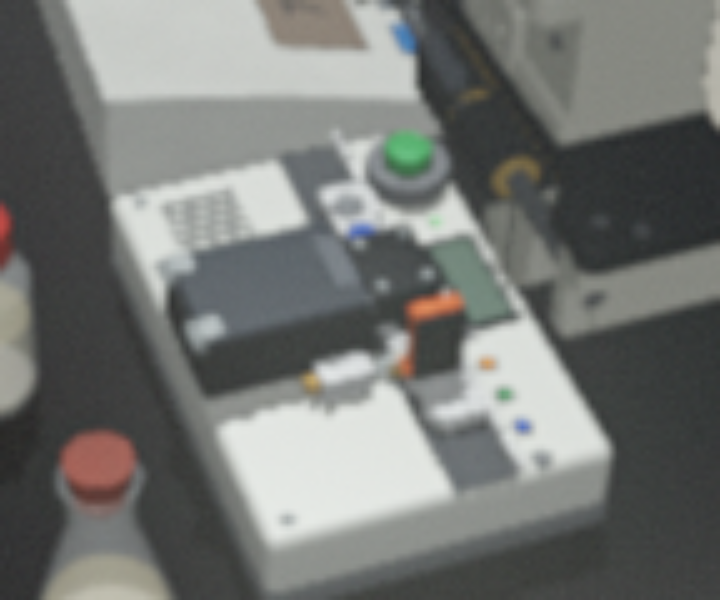

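View pics/w4.png

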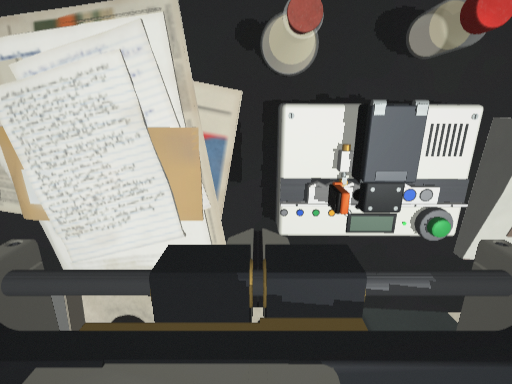

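The tab stands at about (437,302) in the zoomed side view, by the amber dot, and the lid is shut. I'll check the numbers.

```bash
python3 - <<'E'
from loc import *
C=np.array([.532,.288]);yaw=.06
R=np.array([[np.cos(yaw),-np.sin(yaw)],[np.sin(yaw),np.cos(yaw)]])
d=load('side4')
for n,x,y,z in [('tabtop',437,304,.095),('face',437,338,.079),('key',409,147,.071),('amber',488,364,.05)]:
    q=pt(d,x/5+200-.4,y/5+150-.4,z);print(n,q,R.T@(q[:2]-C))
d=load('wrist4');
for n,x,y,z in [('key',438,227,.071),('amber',331,213,.05)]:
    q=pt(d,x,y,z);print(n,q,R.T@(q[:2]-C))
for l in [(-.0545,-.0687),]:
    print(R@np.array(l)+C)
E
```

```text
tabtop [0.50960258 0.33413347 0.095     ] [-0.01959077  0.04739349]
face [0.5097638  0.33760286 0.079     ] [-0.0192218   0.05084697]
key [0.48068915 0.21911646 0.071     ] [-0.05534905 -0.06568278]
amber [0.48363222 0.33184533 0.05      ] [-0.0456516   0.04666676]
key [0.48342066 0.2189271  0.071     ] [-0.05263381 -0.06603559]
amber [0.48447436 0.32949681 0.05      ] [-0.0449518   0.04427197]
[0.4817176  0.21615558]
```

```bash
python3 - <<'E'
from loc import *
for f,u0,v0,k in [('wrist1',301,164,1),('wrist4',436,225,1),('side4',281,180,1)]:
    d=load(f);c=cloud(d);print(f);print(np.round(c[v0-12:v0+13:2,u0-14:u0+15:2,2]*1000).astype(int))
E
```

```text
wrist1
[[50 51 49 51 51 51 51 52 51 51 51 51 51 53 49]
 [51 51 50 51 55 61 62 62 62 63 51 49 51 50 52]
 [50 52 52 59 61 63 62 66 63 62 62 53 52 51 50]
 [50 49 55 63 63 64 62 64 63 63 63 63 49 52 51]
 [51 52 61 63 63 66 71 71 71 70 62 62 51 50 50]
 [50 50 63 62 63 71 72 72 70 73 69 62 63 51 51]
 [50 54 63 63 70 71 71 71 71 72 71 63 63 51 51]
 [50 49 64 64 69 71 71 71 72 72 70 64 62 51 51]
 [51 50 63 64 64 71 72 71 72 72 62 65 50 51 52]
 [51 49 51 62 62 62 71 73 72 63 61 63 50 50 53]
 [50 50 49 61 63 61 63 64 62 62 62 52 51 50 50]
 [ 1  2  1  0  3 62 64 64 63  1  1  2  1 -1  3]
 [ 1  3  3  1  2  1  0 -1  2  0  1  0  1  0  0]]
wrist4
[[ 55  57  61  61  63  62  62  63  62  62  63  62  63  63  51]
 [ 59  62  61  63  63  63  61  62  62  63  62  62  63  62  62]
 [ 59  62  63  63  62  63  63  64  64  63  63  63  62 352  62]
 [ 61  62  62  63  62  62  65  66  69  69  69  68  63  62  63]
 [ 62  61  64  62  65  66  67  70  71  70  70  71  71  63  62]
 [ 62  63  62  62  64  69  70  71  71  72  72  72  72  72  61]
 [ 63  62  63  64  67  69  72  72  72  72  72  71  72  70  72]
 [ 63  63  62  66  6
[... 484 characters left out ...]
4 284]
 [ 26  24  23  25  21  22  19  18  15  17 269 274 280 284 284]
 [ 19  19  19  18  12  13  12   9  12   7   9 270 277 284 285]
 [ 58  13  12   9   9   9  72  69  72   2   1 265 272 278 285]
 [ 53   8  50  48  60  67  71  70  71  70  61   1 269 276 282]
 [ 49  59  50  49  60  67  69  69  69  70  61  59 265 271 276]
 [ 50  53  51  59  65  63  66  68  69  66  60  61   0 268 272]
 [ 51  51  55  54  63  60  63  62  61  61  63  62   0  -1 271]
 [ 48  48  60  57  57  61  60  59  62  61  59  55   1   0 267]
 [ 60  59  58  57  50  55  59  60  58  58  53  49  49  -2   1]
 [ 58  59  58  58  56  52  50  51  55  51  48  50  50  -1  -3]
 [ 59  60  60  60  58  49  53  50  48  49  49  48  48  51  -1]]
```

The housing top is at 62.5 mm, below the 66 mm of the pressed key, so the shut fingertips clear it. Moving over the key.

Request:
step_arm(
  series=[
    [0,-0.12,-0.8,0,0],
    [0,-0.12,-0.8,0,0],
    [0,-0.12,-0.8,0,0],
    [0,-0.12,-0.8,0,0],
    [0,-0.12,-0.8,0,0],
    [0,-0.12,-0.8,0,0],
    [0,-0.12,-0.8,0,0],
    [0,-0.12,-0.8,0,0],
    [0,-0.12,-0.8,0,0],
    [0,-0.12,-0.76,0,0],
    [0,0,0,-0.4,0],
    [0,0,0,0,0],
  ],
)

```text
time: 14.35
tool_pos: [0.4803, 0.2164, 0.1975]
tool_rot: [3.141, 0.004, 0.063]
contact_force: [-0.3, 1.3, -0.0]
opening: 0.0004
```

Request:
step_arm(
  series=[
    [0,0,0,-0.8,0],
    [0,0,0,-0.8,0],
    [0,0,0,-0.8,0],
    [0,0,0,-0.8,0],
    [0,0,0,-0.8,0],
    [0,0,0,0,0],
  ],
)

```text
time: 14.95
tool_pos: [0.4793, 0.217, 0.0967]
tool_rot: [3.14, 0.006, 0.065]
contact_force: [-0.7, -0.1, -0.1]
opening: 0.0002
```

```bash
python3 - <<'E'
from loc import *
d=snap('side','side5'); cv2.imwrite('pics/s5z.png',cv2.resize(d['pixels'][130:250,210:354],(720,600)))
print(sensors.observe()['tool_pos'])
E
```

```text
[0.48029135 0.21714414 0.09823811]
```

View pics/s5z.png

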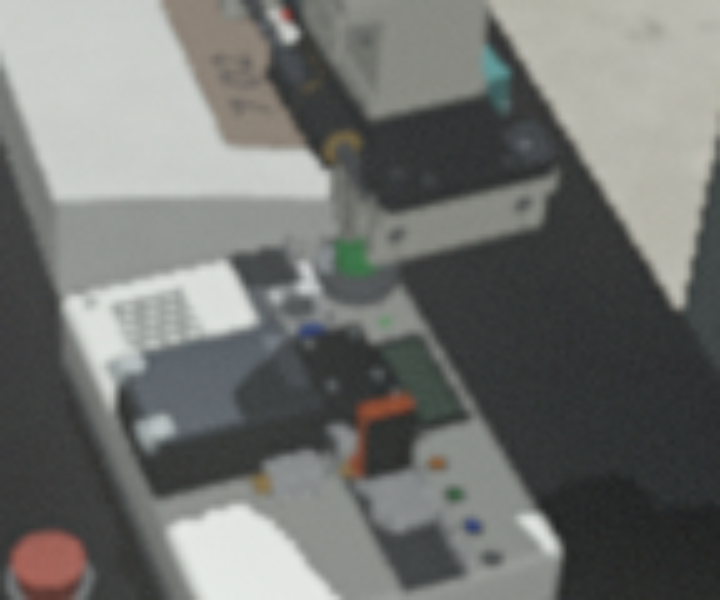

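The fingers are above the green key. Pressing straight down, with contact expected at TCP z≈0.088 and bottom at 0.083.

Request:
step_arm(
  series=[
    [0,0.04,0,-0.15,0],
    [0,0,0,-0.15,0],
    [0,0,0,-0.12,0],
  ],
)

```text
time: 15.3
tool_pos: [0.4826, 0.2169, 0.0896]
tool_rot: [-3.141, -0.001, 0.064]
contact_force: [0.1, 0.2, 0.7]
opening: 0.0009
```

Request:
step_arm(
  series=[
    [0,0,0,-0.08,0],
  ],
)

```text
time: 15.4
tool_pos: [0.4825, 0.2167, 0.0874]
tool_rot: [-3.141, -0.001, 0.064]
contact_force: [-0.6, 0.2, 1.8]
opening: 0.0005
```

Request:
step_arm(
  series=[
    [0,0,0,-0.08,0],
  ],
)

```text
time: 15.5
tool_pos: [0.4825, 0.2167, 0.0855]
tool_rot: [-3.141, -0.001, 0.064]
contact_force: [-0.7, 1.4, 2.5]
opening: 0.0006
```

Request:
step_arm(
  series=[
    [0,0,0,-0.06,0],
  ],
)

```text
time: 15.6
tool_pos: [0.4825, 0.2167, 0.084]
tool_rot: [-3.141, -0.001, 0.064]
contact_force: [-0.8, 1.2, 3.8]
opening: 0.0008
```

Request:
step_arm(
  series=[
    [0,0,0,-0.05,0],
  ],
)

```text
time: 15.7
tool_pos: [0.4826, 0.2167, 0.083]
tool_rot: [-3.141, -0.001, 0.064]
contact_force: [-3.4, -0.1, 15.6]
opening: 0.0004
```

Request:
step_arm(
  series=[
    [0,0,0,-0.04,0],
    [0,0,0,0,0],
  ],
)

```text
time: 15.9
tool_pos: [0.4825, 0.2168, 0.083]
tool_rot: [-3.141, -0.001, 0.064]
contact_force: [-3.9, -0.1, 14.3]
opening: 0.0007
```

Hard stop at z=0.083, so the key is fully down. Releasing and lifting clear.

Request:
step_arm(
  series=[
    [0,0,0,0.15,0],
    [0,0,0,0.3,0],
    [0,0,0,0.8,0],
    [0,0,0,0.8,0],
    [0,0,0,0.8,0],
    [0,0,0,0.8,0],
    [0,-0.6,0,0.8,0],
    [0,-0.8,0,0.8,0],
    [0,-0.8,0,0.6,0],
    [0,-0.5,0,0,0],
    [0,0,0,0,0],
    [0,0,0,0,0],
  ],
)

```text
time: 17.1
tool_pos: [0.4149, 0.2165, 0.2271]
tool_rot: [3.141, 0.001, 0.064]
contact_force: [1.0, -0.8, -0.1]
opening: 0.0004
```

```bash
python3 - <<'E'
from loc import *
d=snap('side','side6'); cv2.imwrite('pics/s6z.png',cv2.resize(d['pixels'][110:270,180:372],(720,600)))
c=cloud(d);C=np.array([.532,.288]);yaw=.06
R=np.array([[np.cos(yaw),-np.sin(yaw)],[np.sin(yaw),np.cos(yaw)]])
l=(c[...,:2]-C)@R
m=(l[...,0]>.005)&(l[...,0]<.065)&(abs(l[...,1])<.022)&(c[...,2]>.07)&(c[...,2]<.15)
print('lid',np.polyfit(l[m][:,0],c[m][:,2],1))
m=(np.linalg.norm(l-[-.054,-.067],axis=-1)<.007)&(c[...,2]<.09);print('key z',np.median(c[m][:,2]))
hsv=cv2.cvtColor(d['pixels'],cv2.COLOR_BGR2HSV)
t=(c[...,2]>.085)&(c[...,2]<.1)&(abs(l[...,0]+.018)<.014)&(abs(l[...,1]-.05)<.06)
print('tab top local',l[t].mean(0),t.sum()); print(sensors.observe()['contact_force'],sensors.observe()['tool_pos'])
E
```

```text
lid [-0.00329208  0.08469226]
key z 0.07075733472662721
tab top local [-0.01940659  0.05059251] 80
[ 0.39061138  0.77541836 -0.27906942] [0.41513089 0.21653922 0.22694861]
```

View pics/s6z.png

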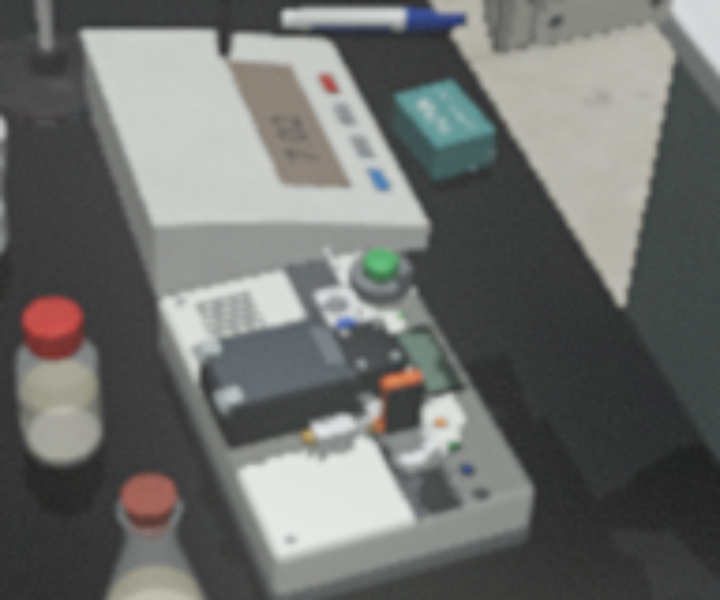

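The side view shows the lid flat, the tab at the amber dot (about (402,378)), the key up again, and the loose things in place. Handing in.

```bash
python3 -c "
from cell import hand_in
print(hand_in())"
```

```text
the job is handed in; nothing more can be done
None
```

The reading was taken through the amber filter, in the order asked, using only pushes with shut fingertips. I handed it in at about 17 s of the 64 s allowed.

- **Lid:** I pressed it down to a hard stop with the fingertip at 85 mm. Afterwards it measured flat, with its top at about 84.7 mm.
- **Slide:** I pushed the rubber face through three clicks, each showing as the push falling away: at about 9, 27 and 45 mm of travel. I stopped right after the third. The side camera put the tab about 55 mm from its parked place, where 54 mm is amber. It stands at the amber dot.
- **Key:** I pressed it 5 mm to its stop, with about 15 N at the bottom, and released it. Its top is back at about 71 mm.
- **Last checks:** The arm is clear, with no contact force beyond sensor noise. The bottle, flask and carton look unmoved in the last side picture. The beaker was outside that cropped view; the arm never went near it.

The side camera disagreed with the top and wrist cameras by 3 to 4 mm in y. I settled this by contact: the tab touched within 1 mm of where I predicted. The last automatic tab estimate read about 4 mm to the left (local y 51 mm against 46 mm). It averaged in points from the side of the tab, so I relied on the dot and the click count. The highest force I saw on the tool was about 20 N, while pressing the lid.

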